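Put the reference probe into the dry block

TASK

First slide the shutter on the dry-block unit fully open to uncover the small probe well. Then draw the long-stemmed probe (the one with the tall flat-sided handle) out of the leaning holder and lower it gently, without letting it fall, all the way down into that well, and let go so that it stands upright with its collar on the block. Leave the short round-handled probe in the holder, leave the shutter open, and do not disturb the jar, the pot or the tape roll.

Things in the scene. Friction and masses are not known exactly. Their poses are not given: they have to be found in the camera images.
- dry_block: Fixed bench unit: bare metal block (100 x 140 mm) in a light housing (124 x 164 mm), yaw varies. Origin: centre of underside; z up, y along its long side, display on the -x side. Flat block top at z = 82 mm. Four open 19 mm tube wells in a row at x = +27 mm (not for the probe). Two guide rails 7 mm high along y, inner faces 20 mm either side of the probe well.
- well_mouth (a point): Centre of the probe well's mouth, level with the block's flat top (20 mm to -x and 30 mm to -y of the block's centre). Vertical hole, 11 mm across, 64 mm deep, mouth chamfered by 3 mm. Axes as the block's.
- shutter (a joint): Travel in m of the shutter along the block's +y: 0 = right over the probe well, 0.05 = fully open against its stop. It starts within 8 mm of closed. Slides with about 1.5 N of friction and stays where it is left.
- shutter_tab (a point): Middle of the shutter's upright tab, 18 mm above the block's top. Tab: 10 mm thick along y (the sliding direction), 24 mm wide along x, its top 28 mm above the block's top; it stands in the middle of a flat plate, 36 x 34 mm, 4 mm thick, that covers the well. Axes as the block's.
- probe_holder: Fixed stand, foot 110 x 146 mm, side cheeks 78 mm high; between them a block with two sleeves 84 mm apart along y, leaning 25 degrees, upper ends to the stand's -x side. Origin: centre of underside; z up; yaw 1.3 to 1.8, so -x is towards the robot's right. Sleeves 10.5 mm across, 50 mm long, open below, mouths 5 mm to +x of the origin, 75 mm up. Which probe is in which sleeve varies.
- stem_probe: Probe to be moved, 144 mm long, about 0.08 kg, loose in a sleeve, leaning about 28 degrees to the robot's right. Origin: on its axis at the underside of its round collar (24 mm across, 6 mm thick); z along the axis to the handle end. Flat-sided handle from z = 6 to 84 mm, 26 mm along x, 22 mm along y; below the collar a steel stem 8 mm across, 60 mm long, tapered point.
- stem_probe_tip (a point): Tip of the stem of stem_probe, 60 mm below its collar; axes as the probe's.
- stub_probe: The other probe, which stays in its sleeve: short round handle, 34 mm across, up to 54 mm above its collar; 8 mm stem only 36 mm long. Origin at the underside of its collar, z along the axis to the handle end.
- jar: Bystander: reagent jar with screw cap, 75 mm across, 130 mm high, origin at the centre of its underside.
- pot: Bystander: small pot with ribbed lid, 48 mm across, 52 mm high, origin at the centre of its underside.
- tape: Bystander: roll of tape lying flat, 81 mm across, 19 mm high, origin at the centre of its underside.

How it is judged:
On the way, in this order (a step that is already met when the one before it is completed fails the run):
1. the shutter is slid fully open (value of joint shutter above 0.044 m), for 0.2 s.
2. the long-stemmed probe is drawn clear of the holder (distance of stem_probe_tip from where it was at the start of the episode above 0.08 m and contact force between stem_probe and probe_holder below 0.01 N), for 0.2 s.
At the end, for the whole second after the job is handed in: The long-stemmed probe stands at rest and released in the probe well: collar within 3 mm of the block's top, collar and tip within 5 mm of the well's axis, within 0.1 rad of upright; the shutter is open by more than 42 mm; the short round-handled probe is in its sleeve, within 15 mm of where it was (horizontal distance between each of stem_probe, stem_probe_tip and well_mouth below 0.005 m and z of stem_probe in the frame of well_mouth below 0.003 m and angle between stem_probe's own z axis and vertical below 0.1 rad and linear speed of stem_probe below 0.02 m/s and value of joint shutter above 0.042 m and distance of stub_probe from where it was at the start of the episode below 0.015 m); the robot touches nothing.
It fails at once if the probe falls or is rammed into the well (faster than 0.35 m/s with its tip in it) (horizontal distance between stem_probe_tip and well_mouth below 0.008 m and z of stem_probe_tip in the frame of well_mouth below 0 m and linear speed of stem_probe above 0.35 m/s).
It fails at once if the short round-handled probe is pulled up or knocked out of its sleeve (moved over 15 mm) (distance of stub_probe from where it was at the start of the episode above 0.015 m).
It fails at once if the jar, the pot or the tape roll is pushed more than 20 mm (distance of any of jar, pot, tape from where it was at the start of the episode above 0.02 m).
It also fails if it takes over 72 s, if anything falls off the work surface, if the arm or the gripper's body presses on something with over 40 N, if the wrist force passes 120 N, or if a joint passes its speed limit or range.

ROBOT

A 6-joint arm with a two-finger parallel gripper is mounted at the origin on a cart in front of the work surface, level with it; the furniture and walls round the work are solid. World frame = base frame: x ahead of the robot, y to its left, z up, the work surface at z = 0. Lengths are in m, angles in rad, forces in N, time in s.
With the tool pointing down it reaches from about 0.35 to 0.775 m from the base axis. Payload 5.5 kg.
Tool frame: the origin (TCP) lies at the very end of the fingers, on their centre line; the grasp point (between the pads) lies env.pinch_z behind it (env.pinch_z is the distance from the TCP to the grasp point, in m); z points along the fingers, y is the line along which they close (so a half turn about z gives the same grasp; the last joint's range is limited). The gripper opens to 85 mm and grips with 20 to 120 N. Pads are 22 mm wide; open, the fingers measure 114 mm over their backs; the gripper's body (76 mm by 85 mm) begins 54 mm behind the grasp point. The pads swing forward as they close: fully open they stand 13 mm farther back than shut.
Start: joints at [-1.45, 0.313, 0.046, 1.304, 0, 1.431], TCP at [0.148, -0.556, 0.195] pointing down, gripper open.
Joint ranges: [-2.76, 2.76], [-0.86, 1.69], [-1.03, 1.26], [-2.2, 2.34], [-1.47, 1.5], [-3.14, 3.14]. Speed limits (rad/s): [2.57, 2.57, 3.14, 3.14, 3.14, 3.14].

INTERFACE

Orientations are given as a unit quaternion [w, x, y, z].
In Python, from workcell import env, eyes gives the robot as it stands.
- The arm moves only by the shell command python3 -m jog 'ROWS' [FORCE]. ROWS is JSON, one flat list of numbers, 7 for each row, row after row: the shift along the world's x, y, z as a fraction of full scale, then the turn, a rotation vector about the world's x, y, z as a fraction of full scale, then the opening, from -1 (shut) to 1 (fully open), so that 0 is half open. A call has 1 to 12 rows; each row is the pose to reach, as a shift and turn from the pose commanded when the call began, turning the shorter way round; what a row does not reach only later rows make up. Full scale, the value 1, is 20 cm for a shift and pi rad for a turn. A row lasts 1/12 s, in which the tool goes at most 41.7 mm and 7.16 degrees, less where a joint would pass 70% of its speed; a pose out of reach is approached as far as the arm can. A call with a number of a shift or a turn outside -1 to 1 is refused whole. A call with a gripper value outside its range is refused whole. The fingers move at their own pace and stop on an object; FORCE is the grip in N (left out, the last holds). Time passes only in rows, so rows that repeat a pose let the fingers close. It gives the time, the measured TCP pose, the force, the opening and the grip force at its end, in the units of the state.
- env.get_state(): the state, without advancing time (a new reading comes with each control period).
- eyes.read_camera(name): name is "scene" or "side" or "wrist"; returns (picture, depth): 420x560x3 uint8, red, green, blue; 420x560 float32, m along the optical axis (not along the pixel's ray), 0 where there is no reading.
- eyes.calibration(name): a dict with "fx", "fy", "cx", "cy" (pixels), "R" (3x3) and "t" (3): a world point X has camera coordinates R X + t; the wrist camera has in their place "tool_from_camera" (4x4, takes a point from camera to tool coordinates, whose origin is the TCP and whose axes are the flange's). Camera axes: x right, y down, z forward; pixel columns grow to the right and rows downward; lengths in m; the calibration is good to about 2 mm. A picture is of the moment at which its call begins: read the wrist's pose just before it. calibration takes no time and is no camera call.
- env.hand_in(): hands the job in; it is judged then, once.
The state is a dict: "clock": time; "joint_pos": joint angles; "qvel": joint speeds; "tau": joint torques, N m; "tcp_pos": TCP position; "orientation": TCP orientation; "wrist_force": force on the tool from outside, world axes, zero at the start; "ft_torque": the same for the moment, N m; "finger_gap": finger opening in m; "grip_force": force on a finger pad.
Only numpy, scipy, OpenCV 4.12 (cv2) and the standard library are available. Lean on these libraries where they do the work, as an engineer would, in place of code of your own. Each camera call takes 0.05 s, during which the arm holds its last target. There are 200 camera calls.

## Working session

There is one attempt and no reset: what is moved stays moved. The work goes in short steps, Python scripts to look and compute and a shell command to move; the robot and the scene stay as the last step left them, time stands still between calls to the robot, and variables do not carry over. Pictures are saved under pics/ and viewed, at most 14 in all, crops included, and the job is handed in when it is done.

```bash
mkdir -p pics
cat > h.py <<'E'
import numpy as np, cv2
from workcell import env, eyes
from scipy.spatial.transform import Rotation as Rn
def shot(n):
    s=env.get_state(); im,d=eyes.read_camera(n); c=eyes.calibration(n)
    if n=="wrist":
        q=s["orientation"]; T=np.eye(4); T[:3,:3]=Rn.from_quat([q[1],q[2],q[3],q[0]]).as_matrix(); T[:3,3]=s["tcp_pos"]
        M=T@np.array(c["tool_from_camera"])
    else:
        R=np.array(c["R"]);t=np.array(c["t"]); M=np.eye(4); M[:3,:3]=R.T; M[:3,3]=-R.T@t
    return im,d,c,M
def cloud(d,c,M):
    v,u=np.mgrid[:d.shape[0],:d.shape[1]]
    P=np.stack([(u-c["cx"])/c["fx"]*d,(v-c["cy"])/c["fy"]*d,d],-1)
    W=P@M[:3,:3].T+M[:3,3]; W[d<=0]=np.nan
    return W
E
python3 - <<'E'
from h import *
for n in("scene","side","wrist"):
    im,d,c,M=shot(n); np.savez(f"{n}0.npz",im=im,d=d,W=cloud(d,c,M),M=M); cv2.imwrite(f"pics/{n}0.png",im[:,:,::-1]); print(n,M.round(3).tolist(),c["fx"])
print(env.get_state(),env.pinch_z)
E
```

```text
scene [[-0.522, -0.571, 0.634, -0.33], [-0.853, 0.33, -0.405, 0.598], [0.022, -0.752, -0.659, 1.037], [0.0, 0.0, 0.0, 1.0]] 463.8381346273643
side [[-0.933, -0.297, 0.203, 0.329], [-0.36, 0.787, -0.501, 0.595], [-0.011, -0.54, -0.841, 1.033], [0.0, 0.0, 0.0, 1.0]] 464.5636217192426
wrist [[0.257, -0.922, -0.289, 0.222], [-0.966, -0.246, -0.077, -0.536], [-0.0, 0.299, -0.954, 0.374], [0.0, 0.0, 0.0, 1.0]] 357.38212623213207
{'clock': 0.15, 'joint_pos': array([-1.44958391e+00,  3.13884112e-01,  4.52294831e-02,  1.30357464e+00,
        7.77469100e-06,  1.43124116e+00]), 'qvel': array([-0.00023009, -0.00064835,  0.00325831,  0.0020102 , -0.00153037,
        0.00095899]), 'tau': array([ 2.06963530e-03, -4.81065631e+01,  2.98815608e+01,  1.39659541e-02,
       -9.18890555e-05, -2.15198440e-05]), 'tcp_pos': array([ 0.14821378, -0.55512747,  0.19467747]), 'orientation': array([-7.16406569e-04,  9.91511814e-01,  1.30014651e-01,  1.04581270e-05]), 'wrist_force': array([ 0.8918684 , -1.54843699,  0.16943941]), 'ft_torque': array([-0.00899295, -0.02240469,  0.02609498]), 'grip_force': 0.0, 'finger_gap': 0.08576012212120802} 0.0187
```

View pics/scene0.png

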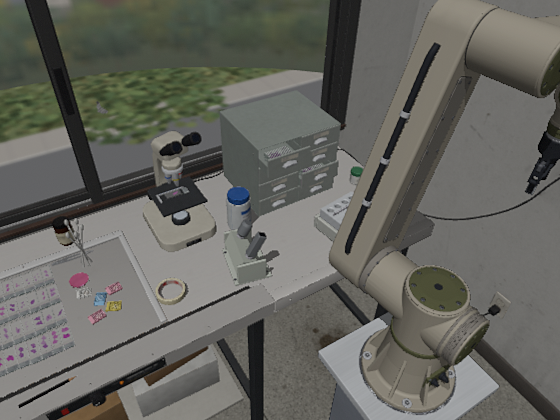

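View pics/side0.png

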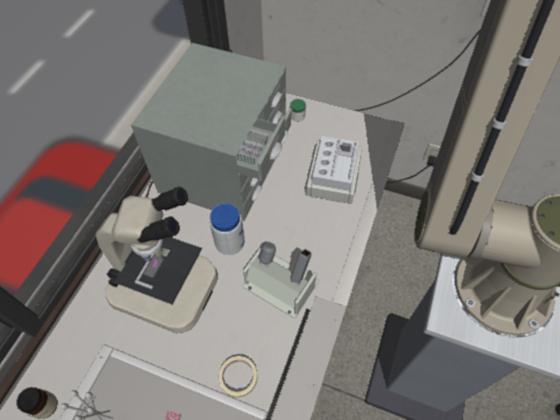

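The side view shows the dry block around (335,168) with its shutter tab near (345,147). The holder is near (280,280), with the dark flat-handled probe at (300,265) and the round one at (267,252). The pot (298,110), jar (228,228) and tape (238,375) are also visible.

Run:
```python
from h import *
z=np.load("side0.npz");im=z["im"];W=z["W"]
a=cv2.resize(im[125:215,295:370],None,fx=5,fy=5,interpolation=2);b=cv2.resize(im[230:325,235:322],None,fx=4.6,fy=4.6,interpolation=2)
o=np.zeros((450,800,3),np.uint8);o[:450,:375]=a;o[:437,380:780]=b[:437,:400];cv2.imwrite("pics/crop0.png",o[:,:,::-1])
# block flat top points by height
def pts(box,zl,zh):
    r=W[box[1]:box[3],box[0]:box[2]].reshape(-1,3);r=r[np.isfinite(r[:,0])];return r[(r[:,2]>zl)&(r[:,2]<zh)]
p=pts((295,125,370,215),.04,.13)
print(np.histogram(p[:,2],bins=np.arange(.04,.13,.005)))
for zl,zh in((.045,.13),(.07,.095),(.100,.13)):
    q=pts((295,125,370,215),zl,zh); print(zl,len(q),cv2.minAreaRect(q[:,:2].astype(np.float32)*1000),q.mean(0))
p=pts((235,230,322,325),.02,.25)
print(np.histogram(p[:,2],bins=np.arange(.02,.25,.01)))
for uv in((345,147),(300,265),(303,252),(296,276),(267,250),(268,258),(228,216),(298,104),(222,376)): print(uv,W[uv[1],uv[0]].round(3))
```

```text
(array([ 63, 226, 384,  67,  70,  70,  79, 392, 890, 197,  24,  13,   9,
        23,  10,   0,   0]), array([0.04 , 0.045, 0.05 , 0.055, 0.06 , 0.065, 0.07 , 0.075, 0.08 ,
       0.085, 0.09 , 0.095, 0.1  , 0.105, 0.11 , 0.115, 0.12 , 0.125]))
0.045 2454 ((472.59881591796875, -170.1072998046875), (124.26114654541016, 165.94361877441406), 8.06576156616211) [ 0.46959789 -0.15522269  0.07270251]
0.07 1582 ((472.9095458984375, -171.36349487304688), (100.2944564819336, 145.68582153320312), 7.9308013916015625) [ 0.4712851  -0.16334351  0.0814428 ]
0.1 42 ((457.2884216308594, -202.4318084716797), (20.655858993530273, 16.24355697631836), 17.98052406311035) [ 0.45682092 -0.2013064   0.10757914]
(array([ 59,  75, 247, 249, 368, 745, 349,  97, 115, 129, 149,  56,  78,
        56,   0,   0,   0,   0,   0,   0,   0,   0]), array([0.02, 0.03, 0.04, 0.05, 0.06, 0.07, 0.08, 0.09, 0.1 , 0.11, 0.12,
       0.13, 0.14, 0.15, 0.16, 0.17, 0.18, 0.19, 0.2 , 0.21, 0.22, 0.23,
       0.24]))
(345, 147) [ 0.458 -0.199  0.102]
(300, 265) [0.45  0.174 0.13 ]
(303, 252) [0.451 0.154 0.153]
(296, 276) [0.453 0.189 0.102]
(267, 250) [0.531 0.163 0.125]
(268, 258) [0.526 0.172 0.105]
(228, 216) [0.645 0.117 0.132]
(298, 104) [ 0.64  -0.349  0.054]
(222, 376) [0.534 0.423 0.011]
```

View pics/crop0.png

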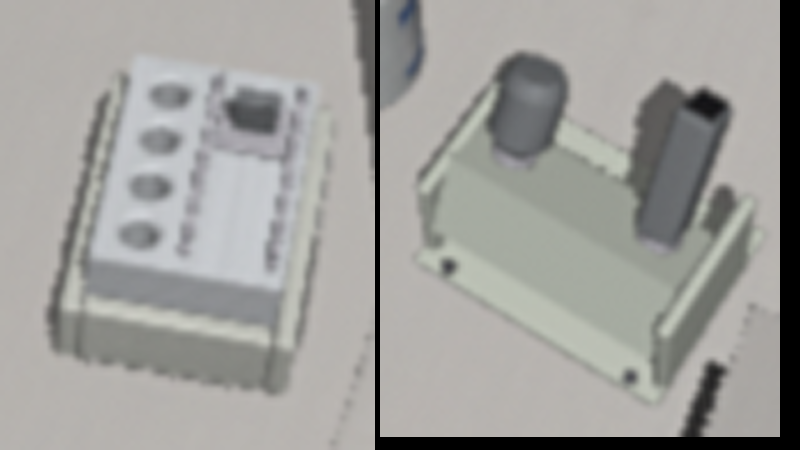

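```bash
python3 -m jog '[1,1,0,0,0,-0.038,1, 1,1,0,0,0,-0.038,1, 1,1,0,0,0,-0.038,1, 1,1,0,0,0,-0.038,1, 1,1,0,0,0,-0.038,1, 1,1,0,0,0,-0.038,1, 1,1,0,0,0,-0.038,1, 1,1,0,0,0,-0.038,1]'
python3 -m jog '[0.5,0.72,0,0,0,0,0.2, 0.5,0.72,0,0,0,0,0.2, 0.5,0.72,0,0,0,0,0.2, 0.5,0.72,0,0,0,0,0.2, 0.5,0.72,0,0,0,0,0.2, 0.5,0.72,0,0,0,0,0.2, 0.5,0.72,0,0,0,0,0.2]'
python3 - <<'E'
from h import *
im,d,c,M=shot("wrist");W=cloud(d,c,M)
cv2.imwrite("pics/w1.png",im[:,:,::-1])
np.savez("w1.npz",im=im,W=W)
s=env.get_state();tcp=s["tcp_pos"];print(s["clock"],tcp,s["finger_gap"])
p=W.reshape(-1,3);p=p[np.isfinite(p[:,0])]
near=p[np.hypot(p[:,0]-.457,p[:,1]+.2)<.05]
for a,b in((.104,.115),):
    q=near[(near[:,2]>a)&(near[:,2]<b)];print(len(q),cv2.minAreaRect(q[:,:2].astype(np.float32)*1000) if len(q) else 0,np.median(q,0))
E
```

```text
clock: 0.82
tcp_pos: [0.3513, -0.351, 0.1954]
orientation: [-0.001, 0.997, 0.074, 0.001]
wrist_force: [-0.4, -0.2, -0.2]
finger_gap: 0.0858
grip_force: 0.0
clock: 1.4
tcp_pos: [0.4481, -0.2117, 0.1952]
orientation: [0.0, 0.997, 0.071, -0.0]
wrist_force: [-0.4, -0.3, -0.1]
finger_gap: 0.0515
grip_force: 0.0
1.45 [ 0.44779239 -0.2123373   0.19521146] 0.05109284218121161
406 ((457.5787048339844, -206.21957397460938), (23.606569290161133, 9.261442184448242), 8.131729125976562) [ 0.45841652 -0.20623006  0.11060056]
```

View pics/w1.png

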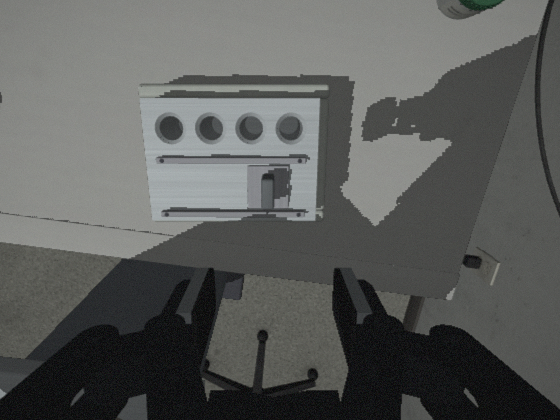

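The wrist view shows the tab at (268,190) between the rails, with the block fully visible. I'll lower over it, pinch it and measure the block top.

```bash
python3 - <<'E'
from h import *
W=np.load("w1.npz")["W"];p=W.reshape(-1,3);p=p[np.isfinite(p[:,0])]
q=p[(np.hypot(p[:,0]-.472,p[:,1]+.17)<.11)&(p[:,2]>.078)&(p[:,2]<.095)]
r=cv2.minAreaRect(q[:,:2].astype(np.float32)*1000);print(r,np.median(q[:,2]))
c=np.array(r[0]);
for a in(8.0,):
    t=np.radians(a);R=np.array([[np.cos(t),-np.sin(t)],[np.sin(t),np.cos(t)]]);print("well",c+R@[-20,-30]); print("tab in block",R.T@(np.array([457.6,-206.2])-c))
E
python3 -m jog '[0.05,0.03,0,0,0,0,0.2, 0.05,0.03,-0.2,0,0,0,0.2, 0.05,0.03,-0.4,0,0,0,0.2, 0.05,0.03,-0.5,0,0,0,0.2, 0.05,0.03,-0.5,0,0,0,0.2, 0.05,0.03,-0.5,0,0,0,-1, 0.05,0.03,-0.5,0,0,0,-1, 0.05,0.03,-0.5,0,0,0,-1, 0.05,0.03,-0.5,0,0,0,-1, 0.05,0.03,-0.5,0,0,0,-1]' 25
```

```text
((472.37225341796875, -174.26490783691406), (100.31098937988281, 140.59999084472656), 8.147198677062988) 0.08254349203465039
well [ 456.74208507 -206.75641192]
tab in block [-19.07299667 -29.56840173]
clock: 2.28
tcp_pos: [0.4592, -0.2063, 0.0969]
orientation: [0.001, 0.998, 0.071, 0.001]
wrist_force: [0.2, 0.1, -0.7]
finger_gap: 0.0002
grip_force: 0.0
```

Run:
```python
from h import *
im,d,c,M=shot("wrist");W=cloud(d,c,M);print(env.get_state()["finger_gap"],env.get_state()["tcp_pos"])
im2,d,c,M=shot("side")
cv2.imwrite("pics/w2.png",np.hstack([cv2.resize(im,(533,400)),cv2.resize(im2[110:210,290:356],(264,400))])[:,:,::-1])
```

```text
0.00015517500201254713 [ 0.45901255 -0.2061205   0.09661208]
```

View pics/w2.png

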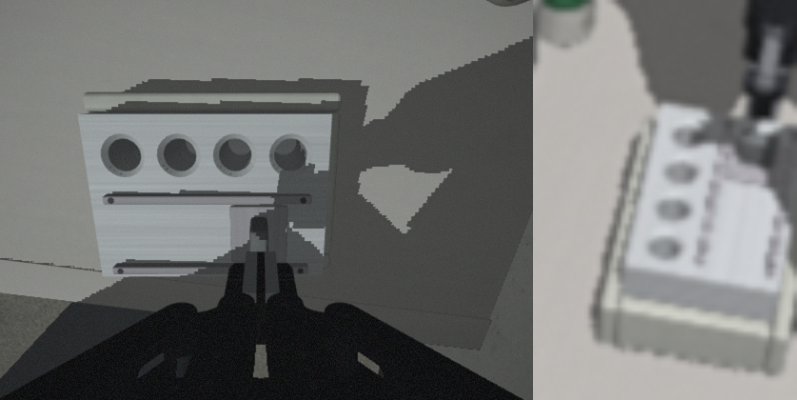

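Run:
```python
from h import *
im,d,c,M=shot("wrist");W=cloud(d,c,M);s=env.get_state();print(s["tcp_pos"])
T=np.array(c["tool_from_camera"]);print(T.round(3))
for q in([0,0,0],[0,0,-.0187],[0.011,0,0],[-.011,0,0]):
    a=np.linalg.inv(T)@np.array(q+[1]);print(q,a[0]/a[2]*c["fx"]+c["cx"],a[1]/a[2]*c["fy"]+c["cy"],a[2])
for v in range(215,330,6): print(v,W[v,int(258*1.05)].round(3),W[v,int(250*1.05)].round(3),W[v,int(267*1.05)].round(3),im[v,271])
```

```text
[ 0.45863996 -0.205807    0.09607295]
[[-0.    -0.954 -0.299  0.076]
 [ 1.    -0.001  0.001  0.001]
 [-0.001 -0.299  0.954 -0.179]
 [ 0.     0.     0.     1.   ]]
[0, 0, 0] 271.9211718046137 249.90998844995045 0.19355703696526444
[0, 0, -0.0187] 271.7970806216726 264.87733058845583 0.17571331321711486
[0.011, 0, 0] 271.88337727540045 230.8059111304961 0.1902665383912007
[-0.011, 0, 0] 271.95770278898107 268.37537919396726 0.19684753553932818
215 [ 0.475 -0.203  0.084] [ 0.474 -0.198  0.085] [ 0.476 -0.208  0.085] [74 79 80]
221 [ 0.472 -0.203  0.086] [ 0.471 -0.199  0.087] [ 0.473 -0.208  0.087] [130 132 135]
227 [ 0.468 -0.204  0.086] [ 0.468 -0.199  0.087] [ 0.469 -0.209  0.087] [50 51 54]
233 [ 0.468 -0.204  0.096] [ 0.464 -0.2    0.087] [ 0.469 -0.209  0.096] [41 42 42]
239 [ 0.469 -0.204  0.106] [ 0.461 -0.2    0.087] [ 0.469 -0.209  0.105] [39 41 43]
245 [ 0.467 -0.204  0.111] [ 0.457 -0.2    0.087] [ 0.468 -0.209  0.111] [43 46 48]
251 [ 0.464 -0.204  0.111] [ 0.454 -0.201  0.087] [ 0.465 -0.209  0.11 ] [92 94 95]
257 [ 0.461 -0.205  0.112] [ 0.45  -0.201  0.088] [ 0.461 -0.21
[... 325 characters left out ...]
0.47  -0.208  0.152] [26 21 21]
287 [ 0.469 -0.204  0.156] [ 0.469 -0.201  0.157] [ 0.469 -0.208  0.155] [7 8 9]
293 [ 0.469 -0.204  0.16 ] [ 0.468 -0.201  0.16 ] [ 0.47  -0.207  0.161] [13 15 13]
299 [ 0.469 -0.204  0.164] [ 0.468 -0.201  0.164] [ 0.47  -0.207  0.165] [22 19 17]
305 [ 0.469 -0.204  0.169] [ 0.469 -0.201  0.169] [ 0.47  -0.207  0.169] [20 20 20]
311 [ 0.468 -0.204  0.17 ] [ 0.47  -0.201  0.174] [ 0.468 -0.208  0.17 ] [22 24 20]
317 [ 0.465 -0.205  0.17 ] [ 0.47  -0.201  0.178] [ 0.47  -0.207  0.176] [15 20 17]
323 [ 0.463 -0.205  0.17 ] [ 0.47  -0.201  0.181] [ 0.469 -0.207  0.178] [24 27 23]
329 [ 0.46  -0.205  0.17 ] [ 0.469 -0.202  0.183] [ 0.467 -0.208  0.178] [ 9 14 11]
```

Run:
```python
from h import *
W=np.load("w1.npz")["W"];tcp=np.array([.448,-.212,.1952])
p=W[230:].reshape(-1,3);p=p[np.isfinite(p[:,0])];q=p[(np.hypot(*(p-tcp)[:,:2].T)<.06)&(p[:,2]>.15)]
print("open: min z rel",np.percentile(q[:,2],[0,1,5])-tcp[2])
im,d,c,M=shot("wrist");W=cloud(d,c,M);tcp=env.get_state()["tcp_pos"];p=W.reshape(-1,3);p=p[np.isfinite(p[:,0])]
q=p[(np.hypot(*(p-tcp)[:,:2].T)<.06)&(p[:,2]>.118)];print("closed",np.percentile(q[:,2],[0,1,5])-tcp[2],len(q))
for n in("scene","side"):
    im,d,c,M=shot(n);W=cloud(d,c,M);p=W.reshape(-1,3);p=p[np.isfinite(p[:,0])]
    q=p[(np.hypot(*(p-tcp)[:,:2].T)<.03)&(p[:,2]>.1)&(p[:,2]<.25)];print(n,len(q),np.sort(q[:,2])[:12].round(3), np.median(q[:40],0))
```

```text
open: min z rel [0.03825284 0.04648635 0.05932734]
closed [0.03860571 0.0478282  0.06568942] 39753
scene 0 [] [nan nan nan]
side 196 [0.1   0.1   0.101 0.102 0.102 0.102 0.102 0.103 0.103 0.103 0.106 0.106] [ 0.46976989 -0.18695526  0.2333446 ]
  return _methods._mean(a, axis=axis, dtype=dtype,
  ret = um.true_divide(
```

The fingers visibly end about 38 mm above the reported TCP, and they closed above the tab. I'll descend carefully by the observed fingertips.

```bash
python3 -m jog '[0,0,0,0,0,0,0.2, 0,0,0,0,0,0,0.2, 0,0,0,0,0,0,0.2, 0,0,-0.05,0,0,0,0.2, 0,0,-0.1,0,0,0,0.2, 0,0,-0.15,0,0,0,0.2, 0,0,-0.15,0,0,0,0.2]' 
python3 -m jog '[0,0,0,0,0,0,-1, 0,0,0,0,0,0,-1, 0,0,0,0,0,0,-1, 0,0,0,0,0,0,-1, 0,0,0,0,0,0,-1]' 25
python3 - <<'E'
from h import *
im,d,c,M=shot("wrist");W=cloud(d,c,M);tcp=env.get_state()["tcp_pos"];p=W.reshape(-1,3);p=p[np.isfinite(p[:,0])]
q=p[(np.hypot(*(p-tcp)[:,:2].T)<.06)&(p[:,2]>.09)];print("tip",np.percentile(q[:,2],[0,.1,1]))
cv2.imwrite("pics/w3.png",im[:,:,::-1])
E
```

```text
clock: 3.17
tcp_pos: [0.4564, -0.2044, 0.0625]
orientation: [-0.001, 0.998, 0.071, -0.002]
wrist_force: [-0.4, -0.2, -0.2]
finger_gap: 0.0513
grip_force: 0.0
clock: 3.58
tcp_pos: [0.4586, -0.2057, 0.0659]
orientation: [0.0, 0.997, 0.071, 0.0]
wrist_force: [-0.4, 1.4, 0.9]
finger_gap: 0.0088
grip_force: 27.3
tip [0.09000021 0.09005818 0.09585563]
```

```bash
python3 -m jog '[-0.01,0.07,0,0,0,0,-1, -0.02,0.14,0,0,0,0,-1, -0.03,0.21,0,0,0,0,-1, -0.036,0.25,0,0,0,0,-1, -0.037,0.257,0,0,0,0,-1, -0.037,0.257,0,0,0,0,-1, -0.037,0.257,0,0,0,0,-1]'
python3 -m jog '[0,0,0,0,0,0,0.2, 0,0,0,0,0,0,0.2, 0,0,0,0,0,0,0.2, 0,0,0.3,0,0,0,0.2, 0,0,0.6,0,0,0,0.2, 0,0,0.6,0,0,0,0.2, 0,0,0.6,0,0,0,0.2]'
python3 - <<'E'
from h import *
im,d,c,M=shot("wrist");W=cloud(d,c,M);tcp=env.get_state()["tcp_pos"];p=W.reshape(-1,3);p=p[np.isfinite(p[:,0])]
q=p[(np.hypot(p[:,0]-.45,p[:,1]+.155)<.03)&(p[:,2]>.105)&(p[:,2]<.115)];r=cv2.minAreaRect(q[:,:2].astype(np.float32)*1000);print(r)
q=p[(np.hypot(p[:,0]-.472,p[:,1]+.174)<.11)&(p[:,2]>.078)&(p[:,2]<.095)];b=cv2.minAreaRect(q[:,:2].astype(np.float32)*1000);print(b)
t=np.radians(8.1);R=np.array([[np.cos(t),-np.sin(t)],[np.sin(t),np.cos(t)]]);print(R.T@(np.array(r[0])-b[0]))
cv2.imwrite("pics/w4.png",im[:,:,::-1]);np.savez("w4.npz",im=im,W=W)
E
```

```text
clock: 4.22
tcp_pos: [0.4516, -0.1561, 0.066]
orientation: [0.003, 0.997, 0.071, 0.0]
wrist_force: [0.1, -10.5, -0.3]
finger_gap: 0.0089
grip_force: 27.2
clock: 4.8
tcp_pos: [0.4543, -0.1553, 0.1926]
orientation: [0.003, 0.997, 0.071, 0.005]
wrist_force: [1.3, -1.0, 0.7]
finger_gap: 0.0514
grip_force: 0.0
((450.49481201171875, -157.2778778076172), (24.146459579467773, 9.974212646484375), 7.829376697540283)
((472.7899169921875, -174.5009765625), (100.00727081298828, 140.3171844482422), 8.064896583557129)
[-19.64592555  20.19268298]
```

View pics/w4.png

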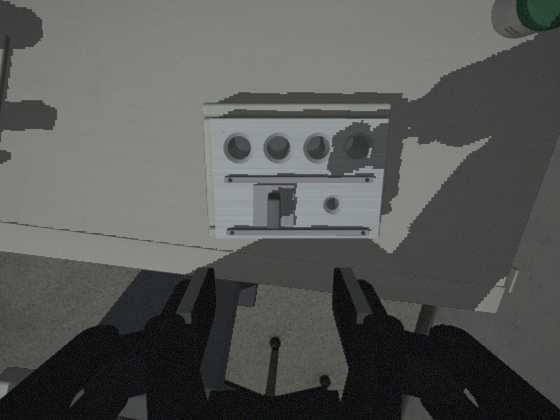

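The wrist view shows the well uncovered at (332,204) and the shutter tab at its stop at (275,205), a travel of about 50 mm. Next I'll look at the probe from above.

```bash
python3 -m jog '[0,0.7,0.7,0,0,0,0.4, 0,0.7,0.7,0,0,0,0.4, 0,0.7,0.7,0,0,0,0.4, 0,0.7,0.7,0,0,0,0.4, 0,0.7,0.7,0,0,0,0.4, 0,0.7,0.7,0,0,0,0.4, 0,0.7,0.7,0,0,0,0.4]'
python3 -m jog '[-0.05,0.5,0,0,0,0,0.4, -0.05,0.5,0,0,0,0,0.4, -0.05,0.5,0,0,0,0,0.4, -0.05,0.5,0,0,0,0,0.4, -0.05,0.5,0,0,0,0,0.4, -0.05,0.5,0,0,0,0,0.4]'
python3 - <<'E'
from h import *
C=[]
for n in("wrist","scene","side"):
    im,d,c,M=shot(n);W=cloud(d,c,M);np.savez(n+"5.npz",im=im,W=W,d=d,M=M)
    if n=="wrist":w=im
    p=W[np.isfinite(W[...,0])];q=p[(np.hypot(p[:,0]-.452,p[:,1]-.17)<.045)&(p[:,2]>.1)&(p[:,2]<.17)];print(n,len(q));C.append(q)
np.save("handle.npy",np.vstack(C))
cv2.imwrite("pics/w5.png",w[:,:,::-1]);print(env.get_state()["tcp_pos"])
E
```

```text
clock: 5.43
tcp_pos: [0.4511, -0.0129, 0.3256]
orientation: [0.0, 0.997, 0.072, 0.0]
wrist_force: [0.9, 0.3, -0.7]
finger_gap: 0.0599
grip_force: 0.0
clock: 5.93
tcp_pos: [0.4405, 0.085, 0.3239]
orientation: [0.0, 0.998, 0.07, -0.001]
wrist_force: [-0.9, -0.1, -0.3]
finger_gap: 0.0598
grip_force: 0.0
wrist 1042
scene 240
side 332
[0.44089683 0.0846725  0.3248282 ]
```

View pics/w5.png

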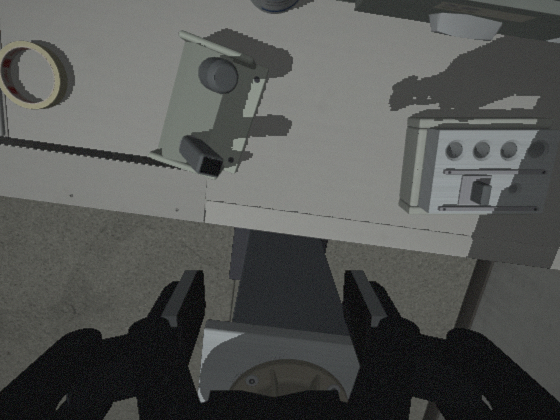

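The wrist view shows the handle's end face at (211,165) with its base near (190,143), and the stub probe at (218,75). I'll fit the handle's faces as planes.

Run:
```python
from h import *
rng=np.random.default_rng(0)
for n in("wrist","side","scene"):
    W=np.load(n+"5.npz")["W"];p=W[np.isfinite(W[...,0])]
    q=p[(abs(p[:,0]-.452)<.035)&(p[:,1]>.10)&(p[:,1]<.215)&(p[:,2]>.095)&(p[:,2]<.18)]
    print(n,len(q),q.min(0).round(3),q.max(0).round(3))
    for k in range(3):
        if len(q)<25:break
        best=None
        for _ in range(1500):
            s=q[rng.choice(len(q),3,False)];nn=np.cross(s[1]-s[0],s[2]-s[0]);l=np.linalg.norm(nn)
            if l<2e-5:continue
            nn/=l;m=abs((q-s[0])@nn)<.0012
            if best is None or m.sum()>best.sum():best=m
        s=q[best];c0=s.mean(0);_,S,V=np.linalg.svd(s-c0);nn=V[2]*np.sign(V[2]@(np.array([.5,0.3,1.])if n!="x" else 1))
        print(" ",best.sum(),"n",nn.round(3),"c",c0.round(4),"ext",np.ptp((s-c0)@V.T,0).round(4),"v0",V[0].round(3));q=q[~best]
```

```text
wrist 1090 [0.436 0.138 0.095] [0.466 0.192 0.156]
  419 n [0.192 0.858 0.476] c [0.4532 0.173  0.1286] ext [0.0688 0.0198 0.0024] v0 [-0.097 -0.466  0.88 ]
  277 n [-0.072 -0.459  0.886] c [0.4474 0.1481 0.1508] ext [0.0211 0.0185 0.0025] v0 [0.074 0.883 0.463]
  268 n [ 0.98  -0.197  0.017] c [0.4604 0.1596 0.1272] ext [0.0669 0.0237 0.0024] v0 [-0.115 -0.499  0.859]
side 353 [0.435 0.142 0.095] [0.465 0.197 0.156]
  134 n [0.29  0.834 0.47 ] c [0.4523 0.177  0.126 ] ext [0.068  0.0204 0.0026] v0 [-0.095 -0.464  0.881]
  71 n [ 0.969 -0.245 -0.038] c [0.4401 0.1696 0.1251] ext [0.0652 0.022  0.0025] v0 [-0.096 -0.511  0.854]
  52 n [-0.201  0.858  0.472] c [0.4508 0.1762 0.1273] ext [0.0686 0.0189 0.0024] v0 [-0.074 -0.494  0.866]
scene 255 [0.433 0.138 0.096] [0.464 0.194 0.158]
  81 n [ 0.961 -0.276  0.001] c [0.4392 0.1666 0.1246] ext [0.0649 0.0258 0.0025] v0 [ 0.124  0.43  -0.894]
  59 n [0.126 0.873 0.471] c [0.4501 0.1737 0.128 ] ext [0.0706 0.024  0.0026] v0 [-0.145 -0.453  0.879]
  37 n [ 0.935 -0.298 -0.194] c [0.4399 0.1643 0.1277] ext [0.0683 0.0258 0.0025] v0 [ 0.025  0.599 -0.801]
```

```bash
cat > g.py <<'E'
from h import *
a=np.array([-.085,-.465,.881]);a/=np.linalg.norm(a);n2=np.array([.982,-.186,-.0035]);n2-=a*(a@n2);n2/=np.linalg.norm(n2);n1=np.cross(a,n2)
P=-.041*a+.273*n1+.4112*n2
def R0():
    q=env.get_state()["orientation"];return Rn.from_quat([q[1],q[2],q[3],q[0]])
E
python3 - <<'E'
from g import *
s=env.get_state();print(s["joint_pos"].round(3),P.round(4),(P+.08*a).round(4),"shift",((P+.08*a-s["tcp_pos"])/.2).round(3))
for sg in(1,-1):
    y=sg*n2;z=-a;Rt=Rn.from_matrix(np.stack([np.cross(y,z),y,z],1));v=(Rt*R0().inv()).as_rotvec();print(sg,(v/np.pi).round(3),np.degrees(np.linalg.norm(v)))
E
```

```text
[ 0.011  0.062  0.05   1.56  -0.     3.013] [0.4527 0.1788 0.0915] [0.4459 0.1416 0.162 ] shift [ 0.025  0.285 -0.814]
1 [ 0.116 -0.12   0.387] 75.94683180971491
-1 [ 0.131  0.127 -0.59 ] 111.21567291521642
```

```bash
python3 -m jog '[0.025,0.285,-0.3,0.116,-0.12,0.387,0.4, 0.025,0.285,-0.3,0.116,-0.12,0.387,0.4, 0.025,0.285,-0.3,0.116,-0.12,0.387,0.4, 0.025,0.285,-0.3,0.116,-0.12,0.387,0.4, 0.025,0.285,-0.3,0.116,-0.12,0.387,0.4, 0.025,0.285,-0.3,0.116,-0.12,0.387,0.4, 0.025,0.285,-0.3,0.116,-0.12,0.387,0.4, 0.025,0.285,-0.3,0.116,-0.12,0.387,0.4, 0.025,0.285,-0.3,0.116,-0.12,0.387,0.4, 0.025,0.285,-0.3,0.116,-0.12,0.387,0.4, 0.025,0.285,-0.3,0.116,-0.12,0.387,0.4, 0.025,0.285,-0.3,0.116,-0.12,0.387,0.4]'
cat > chk.py <<'E'
from g import *
s=env.get_state();print(s["joint_pos"].round(3),"to pre",((P+.08*a-s["tcp_pos"])/.2).round(3),"to grasp",((P-s["tcp_pos"])/.2).round(3))
y=n2;z=-a;Rt=Rn.from_matrix(np.stack([np.cross(y,z),y,z],1));print(((Rt*R0().inv()).as_rotvec()/np.pi).round(3))
E
python3 chk.py
```

```text
clock: 7.08
tcp_pos: [0.4464, 0.1408, 0.2644]
orientation: [-0.157, 0.748, 0.618, 0.186]
wrist_force: [0.0, -0.2, 0.5]
finger_gap: 0.0598
grip_force: 0.0
[-0.229  0.008 -0.25   1.339  0.491  1.525] to pre [-0.002  0.004 -0.512] to grasp [ 0.032  0.19  -0.864]
[ 0. -0.  0.]
```

```bash
python3 -m jog '[0,0,-0.25,0,0,0,0.4, 0,0,-0.5,0,0,0,0.4, 0,0,-0.51,0,0,0,0.4, 0,0,-0.51,0,0,0,0.4, 0,0,-0.51,0,0,0,0.4]'
python3 - <<'E'
from g import *
rng=np.random.default_rng(0)
im,d,c,M=shot("wrist");W=cloud(d,c,M);cv2.imwrite("pics/w6.png",im[:,:,::-1])
p=W[np.isfinite(W[...,0])]
L=np.stack([p@n2-.4112,p@n1-.273,p@a+.058],1)  # handle frame, z from collar
q=L[(abs(L[:,0])<.02)&(abs(L[:,1])<.022)&(L[:,2]>.01)&(L[:,2]<.095)]
print(len(q),np.percentile(q,[1,5,95,99],axis=0).round(4))
e=q[q[:,2]>.079];print("end",len(e),np.median(e,0),np.percentile(e,[2,98],axis=0).round(4))
for sel,ax in((q[(q[:,2]<.078)&(q[:,0]>.007)],0),(q[(q[:,2]<.078)&(q[:,1]>.009)],1)):
    if len(sel)>30: A=np.c_[sel[:,2],sel[:,1-ax],np.ones(len(sel))];print(ax,len(sel),np.linalg.lstsq(A,sel[:,ax],rcond=None)[0],np.median(sel[:,ax]))
E
python3 chk.py
```

```text
clock: 7.5
tcp_pos: [0.4453, 0.1428, 0.1633]
orientation: [-0.157, 0.748, 0.618, 0.186]
wrist_force: [-0.5, 0.2, 0.2]
finger_gap: 0.0594
grip_force: 0.0
2302 [[-0.0107 -0.011   0.0124]
 [-0.0095 -0.0082  0.0234]
 [ 0.0095  0.0131  0.0849]
 [ 0.0106  0.0133  0.0853]]
end 1404 [-4.17469285e-05  2.09240435e-03  8.36314089e-02] [[-0.0102 -0.0107  0.0793]
 [ 0.01    0.0125  0.0852]]
0 153 [-0.00265844 -1.04617335  0.02147435] 0.008938043435211707
1 851 [ 0.00477257 -0.01011356  0.01236742] 0.012822366352161718
[-0.225  0.054 -0.452  1.087  0.491  1.529] to pre [-0.003 -0.005 -0.013] to grasp [ 0.031  0.181 -0.365]
[0. 0. 0.]
```

View pics/w6.png

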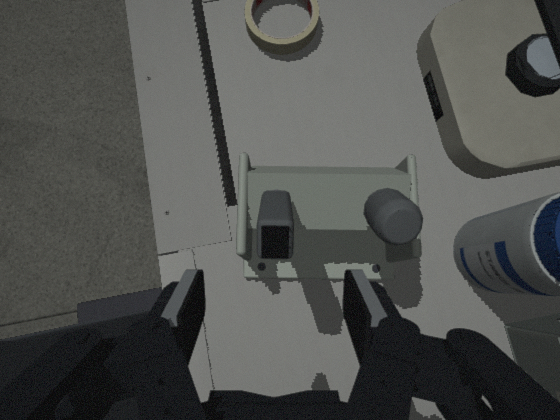

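The handle's end face at (275,240) sits centred between the fingers, and the stub at (392,215) is clear. Now the approach along the axis and the grip.

```bash
python3 -m jog '[0,0,0,0,0,0,0.15, 0.008,0.045,-0.09,0,0,0,0.15, 0.016,0.09,-0.18,0,0,0,0.15, 0.024,0.135,-0.27,0,0,0,0.15, 0.031,0.181,-0.36,0,0,0,0.15, 0.031,0.181,-0.36,0,0,0,0.15, 0.031,0.181,-0.36,0,0,0,0.15]'
python3 -m jog '[0,0,0,0,0,0,-1, 0,0,0,0,0,0,-1, 0,0,0,0,0,0,-1, 0,0,0,0,0,0,-1, 0,0,0,0,0,0,-1, 0,0,0,0,0,0,-1]' 50
python3 chk.py; python3 -c "
from g import *;print((a*.08/.2).round(3),n1,n2,a)"
```

```text
clock: 8.13
tcp_pos: [0.4524, 0.1792, 0.0924]
orientation: [-0.156, 0.747, 0.619, 0.187]
wrist_force: [-1.1, -0.1, -0.5]
finger_gap: 0.049
grip_force: 0.0
clock: 8.63
tcp_pos: [0.4535, 0.1785, 0.0931]
orientation: [-0.155, 0.747, 0.619, 0.188]
wrist_force: [-1.5, -2.4, 6.6]
finger_gap: 0.0212
grip_force: 50.0
[-0.137  0.12  -0.571  0.852  0.492  1.628] to pre [-0.038 -0.184  0.345] to grasp [-0.004  0.002 -0.008]
[0.    0.001 0.   ]
[-0.034 -0.186  0.352] [0.16561414 0.86547494 0.47278439] [ 0.98251928 -0.18612894 -0.00344587] [-0.08501654 -0.46509047  0.8811714 ]
```

```bash
python3 -m jog '[-0.004,-0.023,0.044,0,0,0,-1, -0.008,-0.046,0.088,0,0,0,-1, -0.013,-0.07,0.132,0,0,0,-1, -0.021,-0.116,0.22,0,0,0,-1, -0.03,-0.163,0.308,0,0,0,-1, -0.038,-0.21,0.396,0,0,0,-1, -0.047,-0.256,0.485,0,0,0,-1, -0.047,-0.256,0.7,0,0,0,-1, -0.047,-0.256,0.8,0,0,0,-1, -0.047,-0.256,0.8,0,0,0,-1, -0.047,-0.256,0.8,0,0,0,-1]'
python3 - <<'E'
from g import *
s=env.get_state();print(s["joint_pos"].round(3))
R=R0();z=R.as_matrix()[:,2];v=np.cross(z,[0,0,-1]);ang=np.arcsin(np.linalg.norm(v));print("upright",(v/np.linalg.norm(v)*ang/np.pi).round(4))
im,d,c,M=shot("wrist");W=cloud(d,c,M);T=np.linalg.inv(np.r_[np.c_[R.as_matrix(),s["tcp_pos"]],[[0,0,0,1]]])
p=W[np.isfinite(W[...,0])];L=p@T[:3,:3].T+T[:3,3];np.savez("w7.npz",im=im,W=W)
q=L[(abs(L[:,0])<.03)&(abs(L[:,1])<.025)&(L[:,2]>-.06)&(L[:,2]<.12)]
print(len(q),np.histogram(q[:,2],np.arange(-.06,.121,.01)))
for z0 in np.arange(-.04,.12,.01):
    r=q[(q[:,2]>z0)&(q[:,2]<z0+.01)]
    if len(r)>5:print(z0.round(2),len(r),np.percentile(r[:,0],[3,97]).round(4),np.percentile(r[:,1],[3,97]).round(4))
cv2.imwrite("pics/w7.png",im[:,:,::-1])
E
```

```text
clock: 9.55
tcp_pos: [0.4438, 0.1271, 0.2529]
orientation: [-0.155, 0.747, 0.619, 0.188]
wrist_force: [0.3, 0.2, -1.2]
finger_gap: 0.0206
grip_force: 50.4
[-0.263  0.008 -0.278  1.325  0.49   1.485]
upright [-0.1535  0.0295  0.    ]
4256 (array([1446, 1040,  438,  356,  309,  264,  227,   45,    1,    0,   22,
         50,   42,   16,    0,    0,    0,    0]), array([-6.00000000e-02, -5.00000000e-02, -4.00000000e-02, -3.00000000e-02,
       -2.00000000e-02, -1.00000000e-02,  1.38777878e-17,  1.00000000e-02,
        2.00000000e-02,  3.00000000e-02,  4.00000000e-02,  5.00000000e-02,
        6.00000000e-02,  7.00000000e-02,  8.00000000e-02,  9.00000000e-02,
        1.00000000e-01,  1.10000000e-01,  1.20000000e-01]))
-0.04 438 [0.0097 0.0129] [-0.0106  0.0103]
-0.03 356 [0.0096 0.0129] [-0.0103  0.0099]
-0.02 309 [0.0097 0.0128] [-0.0101  0.0098]
-0.01 264 [0.0094 0.0127] [-0.0102  0.0098]
0.0 227 [0.0094 0.0126] [-0.0101  0.0097]
0.01 45 [0.0098 0.012 ] [-0.0054  0.0053]
0.04 22 [0.0015 0.0033] [-0.003   0.0026]
0.05 50 [0.0007 0.0032] [-0.0038  0.0031]
0.06 42 [0.0005 0.003 ] [-0.0039  0.0032]
0.07 16 [0.0003 0.0031] [-0.0037  0.003 ]
```

View pics/w7.png

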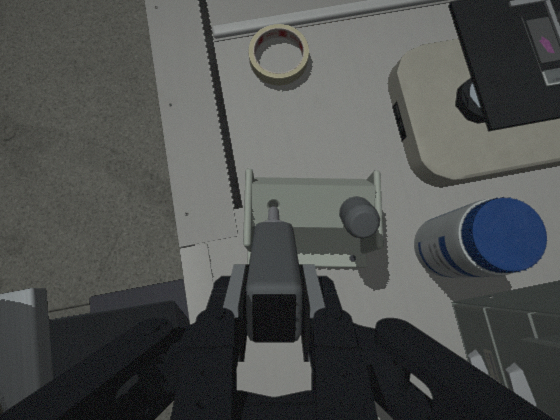

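The probe is out of its sleeve and gripped in line with the tool, with the stem tip at (273,205). I'll bring it upright and carry it over the well.

```bash
python3 -m jog '[0.03,-0.2,0,-0.1535,0.0295,0,-1, 0.03,-0.4,0,-0.1535,0.0295,0,-1, 0.03,-0.6,0,-0.1535,0.0295,0,-1, 0.03,-0.75,0,-0.1535,0.0295,0,-1, 0.03,-0.85,0,-0.1535,0.0295,0,-1, 0.03,-0.85,0,-0.1535,0.0295,0,-1, 0.03,-0.85,0,-0.1535,0.0295,0,-1]'
python3 -m jog '[0.03,-0.2,0,0,0,0,-1, 0.03,-0.4,0,0,0,0,-1, 0.03,-0.6,0,0,0,0,-1, 0.03,-0.75,0,0,0,0,-1, 0.03,-0.82,0,0,0,0,-1, 0.03,-0.82,0,0,0,0,-1, 0.03,-0.82,0,0,0,0,-1, 0.03,-0.82,0,0,0,0,-1]'
cat > loc.py <<'E'
from g import *
s=env.get_state();R=R0().as_matrix();print(s["tcp_pos"],"toolz",R[:,2].round(4),s["finger_gap"])
im,d,c,M=shot("wrist");W=cloud(d,c,M);p=W[np.isfinite(W[...,0])]
L=(p-s["tcp_pos"])@R
for z0 in np.arange(-.04,.1,.01):
    r=L[(abs(L[:,0])<.03)&(abs(L[:,1])<.025)&(L[:,2]>z0)&(L[:,2]<z0+.01)&(p[:,2]>.095)]
    if len(r)>5:print(z0.round(2),len(r),np.percentile(r[:,0],[97]).round(4),np.percentile(r[:,1],[3,97]).round(4))
b=p[(np.hypot(p[:,0]-.472,p[:,1]+.174)<.11)&(p[:,2]>.076)&(p[:,2]<.094)];b=cv2.minAreaRect(b[:,:2].astype(np.float32)*1000);print(b)
t=np.radians(8.1);Q=np.array([[np.cos(t),-np.sin(t)],[np.sin(t),np.cos(t)]]);print("well by block",np.array(b[0])+Q@[-20,-30])
h=p[(np.hypot(p[:,0]-.457,p[:,1]+.207)<.013)&(p[:,2]<.0795)]
if len(h):print("hole pts",len(h),h.min(0).round(4),h.max(0).round(4))
cv2.imwrite("pics/w8.png",im[:,:,::-1]);np.savez("w8.npz",im=im,W=W)
E
python3 loc.py
```

```text
clock: 10.18
tcp_pos: [0.4479, -0.0421, 0.2499]
orientation: [-0.003, 0.771, 0.637, -0.002]
wrist_force: [1.0, 0.6, -1.1]
finger_gap: 0.021
grip_force: 50.4
clock: 10.85
tcp_pos: [0.4543, -0.2047, 0.2511]
orientation: [-0.003, 0.77, 0.638, -0.001]
wrist_force: [0.8, 0.6, -0.2]
finger_gap: 0.0211
grip_force: 50.4
[ 0.45428556 -0.20470057  0.25106405] toolz [-0.0046  0.003  -1.    ] 0.021102377791324713
-0.04 441 [0.0126] [-0.0105  0.0101]
-0.03 362 [0.0126] [-0.0103  0.0098]
-0.02 312 [0.0125] [-0.0102  0.0098]
-0.01 262 [0.0124] [-0.0101  0.0097]
0.0 227 [0.0123] [-0.0103  0.0099]
0.01 52 [0.0118] [-0.0091  0.0056]
0.04 24 [0.0029] [-0.0033  0.0029]
0.05 43 [0.0028] [-0.0039  0.003 ]
0.06 41 [0.0027] [-0.004   0.0032]
0.07 23 [0.0029] [-0.0041  0.0033]
((472.7543029785156, -174.68746948242188), (100.39043426513672, 140.49148559570312), 8.093230247497559)
well by block [ 457.18086678 -207.20620385]
hole pts 98 [ 0.4515 -0.2137  0.0306] [ 0.4637 -0.2019  0.0795]
```

View pics/w8.png

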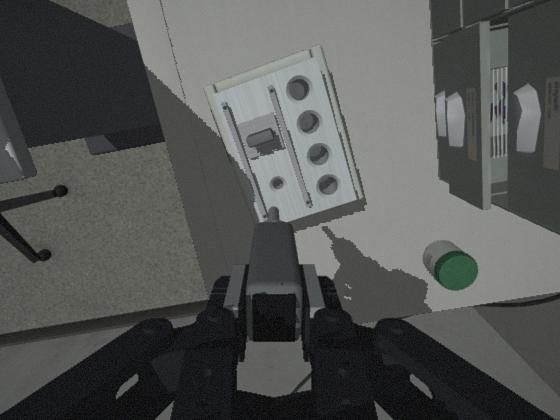

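The well mouth is at (278,183) and the pointed stem tip at (272,213), held straight. I'll shift slightly, lower until the tip is just above the mouth and check again.

```bash
python3 -m jog '[0.02,-0.01,-0.1,0.001,0.0015,0,-1, 0.02,-0.01,-0.2,0.001,0.0015,0,-1, 0.02,-0.01,-0.28,0.001,0.0015,0,-1, 0.02,-0.01,-0.34,0.001,0.0015,0,-1, 0.02,-0.01,-0.38,0.001,0.0015,0,-1, 0.02,-0.01,-0.38,0.001,0.0015,0,-1, 0.02,-0.01,-0.38,0.001,0.0015,0,-1]'
python3 loc.py; cp pics/w8.png pics/w9.png
python3 - <<'E'
from h import *
for i in range(3):
    eyes.read_camera("wrist"); print(env.get_state()["tcp_pos"].round(4))
im=cv2.imread("pics/w9.png");cv2.imwrite("pics/c9.png",cv2.resize(im[120:270,190:370],None,fx=3.5,fy=3.5))
E
```

```text
clock: 11.48
tcp_pos: [0.4587, -0.2072, 0.1757]
orientation: [-0.005, 0.77, 0.638, -0.002]
wrist_force: [0.3, -0.3, -0.8]
finger_gap: 0.0211
grip_force: 50.4
[ 0.45866829 -0.20722909  0.17566273] toolz [-0.0087  0.0049 -1.    ] 0.021112921068349267
-0.04 438 [0.0126] [-0.0102  0.0105]
-0.03 372 [0.0126] [-0.0102  0.0097]
-0.02 298 [0.0125] [-0.0102  0.0099]
-0.01 268 [0.0124] [-0.0101  0.0097]
0.0 223 [0.0124] [-0.0103  0.0099]
0.01 54 [0.0118] [-0.0074  0.0061]
0.04 21 [0.0029] [-0.0031  0.0025]
0.05 48 [0.0029] [-0.0039  0.003 ]
0.06 44 [0.0028] [-0.004   0.0032]
0.07 17 [0.0027] [-0.0037  0.0029]
((472.5362243652344, -174.63168334960938), (100.49369049072266, 140.69122314453125), 8.015313148498535)
well by block [ 456.96278817 -207.15041772]
hole pts 138 [ 0.4515 -0.2127  0.0377] [ 0.4628 -0.2015  0.0794]
[ 0.4593 -0.2081  0.1765]
[ 0.4593 -0.2083  0.1765]
[ 0.4593 -0.2084  0.1765]
```

View pics/c9.png

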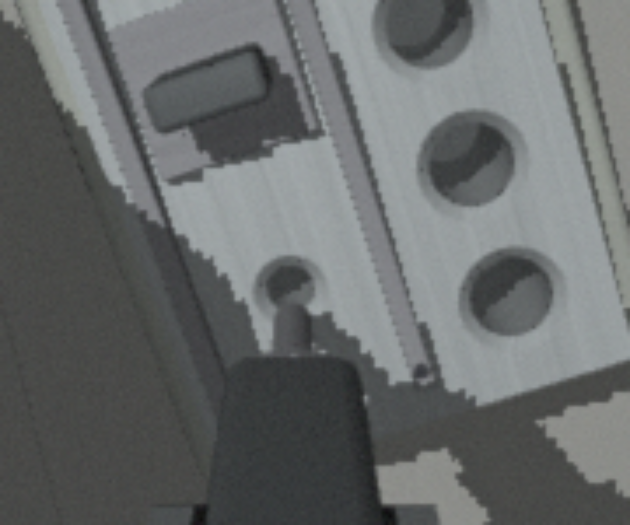

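```bash
python3 -m jog '[-0.007,0.007,0,-0.0016,-0.0028,0,-1, -0.007,0.007,0,-0.0016,-0.0028,0,-1, -0.007,0.007,-0.02,-0.0016,-0.0028,0,-1, -0.007,0.007,-0.04,-0.0016,-0.0028,0,-1, -0.007,0.007,-0.06,-0.0016,-0.0028,0,-1, -0.007,0.007,-0.08,-0.0016,-0.0028,0,-1, -0.007,0.007,-0.1,-0.0016,-0.0028,0,-1, -0.007,0.007,-0.12,-0.0016,-0.0028,0,-1, -0.007,0.007,-0.14,-0.0016,-0.0028,0,-1, -0.007,0.007,-0.14,-0.0016,-0.0028,0,-1, -0.007,0.007,-0.14,-0.0016,-0.0028,0,-1]'
python3 loc.py
```

```text
clock: 12.6
tcp_pos: [0.457, -0.2067, 0.1471]
orientation: [-0.0, 0.77, 0.638, -0.0]
wrist_force: [0.5, -0.0, 0.0]
finger_gap: 0.0213
grip_force: 50.4
[ 0.45702464 -0.20666423  0.14705848] toolz [-4.e-04  0.e+00 -1.e+00] 0.021251493504657205
-0.04 445 [0.0126] [-0.0106  0.01  ]
-0.03 371 [0.0125] [-0.0102  0.0099]
-0.02 303 [0.0125] [-0.0104  0.0097]
-0.01 263 [0.0125] [-0.01    0.0096]
0.0 222 [0.0123] [-0.0103  0.0098]
0.01 55 [0.0118] [-0.0073  0.0079]
0.04 21 [0.0028] [-0.0034  0.0025]
0.05 12 [0.0027] [-0.0036  0.0027]
((472.6081237792969, -174.62814331054688), (100.49990844726562, 140.78646850585938), 8.077964782714844)
well by block [ 457.03468758 -207.14687768]
hole pts 80 [ 0.451  -0.2125  0.044 ] [ 0.4626 -0.2008  0.0795]
```

The tip is in the mouth with no side force, so I'll continue down slowly.

```bash
python3 -m jog '[0,0,-0.02,0,0,0,-1, 0,0,-0.04,0,0,0,-1, 0,0,-0.06,0,0,0,-1, 0,0,-0.08,0,0,0,-1, 0,0,-0.1,0,0,0,-1, 0,0,-0.12,0,0,0,-1, 0,0,-0.14,0,0,0,-1, 0,0,-0.16,0,0,0,-1, 0,0,-0.18,0,0,0,-1, 0,0,-0.2,0,0,0,-1, 0,0,-0.2,0,0,0,-1]'
python3 -m jog '[0,0,-0.01,0,0,0,-1, 0,0,-0.02,0,0,0,-1, 0,0,-0.03,0,0,0,-1, 0,0,-0.03,0,0,0,-1, 0,0,-0.03,0,0,0,-1]'
```

```text
clock: 13.57
tcp_pos: [0.4568, -0.2065, 0.1065]
orientation: [-0.0, 0.77, 0.638, -0.0]
wrist_force: [-0.6, -1.1, -0.9]
finger_gap: 0.0212
grip_force: 50.4
clock: 13.98
tcp_pos: [0.4575, -0.2071, 0.1031]
orientation: [0.001, 0.77, 0.638, 0.0]
wrist_force: [-4.4, 1.9, 10.4]
finger_gap: 0.0214
grip_force: 52.0
```

Run:
```python
from g import *
for n in("wrist","side","scene"):
    im,d,c,M=shot(n);W=cloud(d,c,M);p=W[np.isfinite(W[...,0])]
    if n=="wrist":
        q=p[(np.hypot(p[:,0]-.457,p[:,1]+.207)<.009)&(p[:,2]>.12)];print(len(q),np.histogram(q[:,2],np.arange(.12,.2,.005)),np.median(q[q[:,2]>.15],0))
        q=p[(np.hypot(p[:,0]-.457,p[:,1]+.207)<.022)&(p[:,2]>.078)&(p[:,2]<.13)]
        print(np.histogram(q[:,2],np.arange(.078,.112,.002)))
        q=p[(np.hypot(p[:,0]-.45,p[:,1]+.157)<.02)&(p[:,2]>.106)&(p[:,2]<.113)];print("tab",np.median(q,0),"block z",np.median(p[(np.hypot(p[:,0]-.472,p[:,1]+.17)<.07)&(p[:,2]>.07)&(p[:,2]<.088)][:,2]))
s=env.get_state();print(s["tcp_pos"],s["wrist_force"])
```

```text
1644 (array([   0,    0,    0,    0,    0,    0,    0,    0,   10, 1609,    0,
          0,    0,    0,    0,    0]), array([0.12 , 0.125, 0.13 , 0.135, 0.14 , 0.145, 0.15 , 0.155, 0.16 ,
       0.165, 0.17 , 0.175, 0.18 , 0.185, 0.19 , 0.195, 0.2  ])) [ 0.45709692 -0.20658978  0.16827825]
(array([   0,  397, 1497,   56,   36,  136,   22,   23,   49,   45,   47,
         45,   53,   47,   58,   57]), array([0.078, 0.08 , 0.082, 0.084, 0.086, 0.088, 0.09 , 0.092, 0.094,
       0.096, 0.098, 0.1  , 0.102, 0.104, 0.106, 0.108, 0.11 ]))
tab [ 0.4502903  -0.15679766  0.11068938] block z 0.08248319922271491
[ 0.4575093  -0.20709107  0.10308901] [-2.29178594  1.45481927 10.49366408]
```

The collar top is at about 0.0885 m, so the collar rests on the block. I'll release gently and retreat straight up.

```bash
python3 -m jog '[0,0,0,0,0,0,-0.45, 0,0,0,0,0,0,-0.4, 0,0,0,0,0,0,-0.3, 0,0,0,0,0,0,-0.1, 0,0,0,0,0,0,0.1, 0,0,0,0,0,0,0.1, 0,0,0,0,0,0,0.1]'
python3 -m jog '[0,0,0.05,0,0,0,0.1, 0,0,0.12,0,0,0,0.1, 0,0,0.25,0,0,0,0.1, 0,0,0.4,0,0,0,0.1, 0,0,0.6,0,0,0,0.1, 0,0,0.7,0,0,0,0.1, 0,0,0.7,0,0,0,0.1, 0,0,0.7,0,0,0,0.1]'
python3 - <<'E'
from g import *
im,d,c,M=shot("wrist");W=cloud(d,c,M);p=W[np.isfinite(W[...,0])]
q=p[(np.hypot(p[:,0]-.457,p[:,1]+.207)<.02)&(p[:,2]>.155)&(p[:,2]<.18)]
r=cv2.minAreaRect(q[:,:2].astype(np.float32)*1000);print(len(q),r,np.median(q,0))
A=np.c_[q[:,:2],np.ones(len(q))];print("slope",np.linalg.lstsq(A,q[:,2],rcond=None)[0])
q=p[(np.hypot(p[:,0]-.45,p[:,1]+.157)<.02)&(p[:,2]>.106)&(p[:,2]<.113)];print("tab",np.median(q,0))
side,*_=shot("side");cr=cv2.resize(side[100:330,220:380],(292,420))
cv2.imwrite("pics/fin.png",np.hstack([im[:,60:560],cr])[:,:,::-1])
E
```

```text
clock: 14.72
tcp_pos: [0.4572, -0.2068, 0.1013]
orientation: [0.0, 0.77, 0.638, -0.0]
wrist_force: [-0.6, -1.1, -0.3]
finger_gap: 0.0469
grip_force: 0.0
clock: 15.38
tcp_pos: [0.4582, -0.2074, 0.2434]
orientation: [0.002, 0.77, 0.638, 0.001]
wrist_force: [-0.5, -0.5, -2.1]
finger_gap: 0.0467
grip_force: 0.0
999 ((457.1924743652344, -207.91220092773438), (26.236238479614258, 21.425832748413086), 79.21282958984375) [ 0.45759493 -0.20566434  0.16739123]
slope [-0.02788434 -0.13963507  0.1503079 ]
tab [ 0.45021116 -0.15718417  0.11059707]
```

View pics/fin.png

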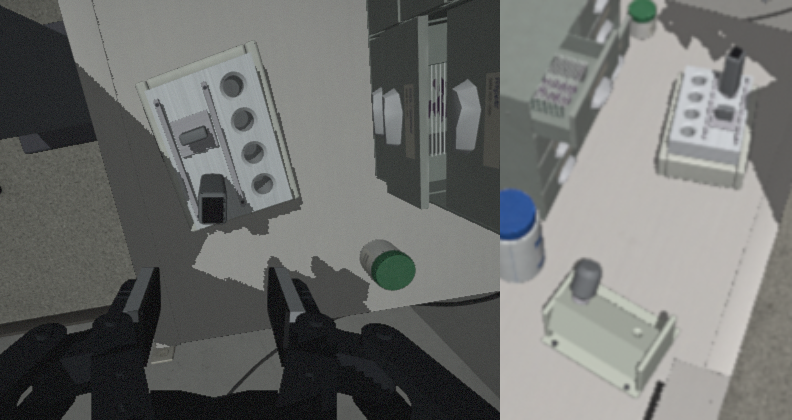

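The probe stands in the well with the shutter open, and the stub is still in its sleeve. One last tilt check on the end face alone, then I'll hand in if it is upright.

Run:
```python
from g import *
im,d,c,M=shot("wrist");W=cloud(d,c,M);p=W[np.isfinite(W[...,0])]
q=p[(np.hypot(p[:,0]-.457,p[:,1]+.207)<.02)&(p[:,2]>.1645)&(p[:,2]<.172)]
A=np.c_[q[:,:2],np.ones(len(q))];s=np.linalg.lstsq(A,q[:,2],rcond=None)[0];print(len(q),s,np.median(q,0),cv2.minAreaRect(q[:,:2].astype(np.float32)*1000))
st=env.get_state();print(st["clock"],st["grip_force"])
if np.hypot(s[0],s[1])<.06: print(env.hand_in())
```

```text
808 [-0.00651877 -0.02699762  0.16491043] [ 0.45736457 -0.20681025  0.16799016] ((457.1567687988281, -207.77137756347656), (24.943889617919922, 20.306638717651367), 79.68506622314453)
15.5333 0.0
the job is handed in; nothing more can be done
None
```

The job is handed in, with no verdict returned: by my last camera check the shutter is fully open, the long-stemmed probe stands upright and released in the well with its collar on the block, and the short probe is still in its sleeve.

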